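# Hang the colour chart on the light panel

## Task

Pull the red knob of the light panel out until it clicks, so that its keeper bar draws clear, and leave it out while you hang the yellow colour chart on the panel's two pegs: both holes on, colour patches facing out, flat back against the panel, and let go of it. Then push the knob fully home again so that the keeper bar locks the chart in. Leave the green chart, the glassware and everything else standing where they are.

Things in the scene. Friction and masses are not known exactly. Their poses are not given: they have to be found in the camera images.
- panel: fixed light panel: grey box 60 deep, 200 wide, 165 mm high, white front; foot plate 15 mm thick reaches 130 mm ahead of the front. Origin: on the table under the middle of the white front. -x points out of the front (towards the robot), +y left seen from the robot, z up. Two dark pegs in front; red pull knob at its right (-y), in a grey guide block (y -100 to -122, x -50 to +25, z 82 to 118 mm).
- peg_left (a point): root of the left peg's axis, on the white front face, 150 mm above the table (15 mm below the panel's top). Pegs: 12 mm diameter, stand out 40 mm along the panel's -x, tips tapered, 100 mm apart. Axes as the panel's.
- peg_right (a point): root of the right peg's axis, as peg_left
- pull_knob (a joint): pull knob position in m: 0 home, 0.030 out. Slides level along the panel's -y (to the right). A sprung detent snaps it to the nearer end; it takes 4 to 6 N to move. A red keeper bar on it (22 mm high, centre 100 mm above the table, 26 to 34 mm ahead of the white front) overlaps a hung chart's right edge by 15 mm when home, clears it by 15 mm when out.
- knob_grip (a point): centre of the red knob (moves with it): cylinder 36 mm diameter, 28 mm long, axis level along the panel's y, 100 mm above the table. Stem 12 mm diameter, 32 mm bare between knob and guide block when home. When home it lies 168 mm right of the panel's middle, 30 mm ahead of the white front. Can be pinched from above across the panel's x.
- yellow_chart: yellow colour chart: rigid upright plate 150 wide, 110 high, 8 mm thick, plus a grip tab 50 wide, 55 mm high on the middle of its top edge (165 mm in all), about 0.2 kg; four colour patches on its front. Stands in a slotted wooden stand. Origin: middle of its lower edge, mid thickness; -x is its front (towards the robot at the start), +y left seen from the front, z up.
- hole_left (a point): centre of the left hole, on the back face, 90 mm above the chart's lower edge. Holes 21 mm diameter, 100 mm apart. When hung and let go, the holes' tops rest on the pegs, so it sinks 4.5 mm below concentric.
- hole_right (a point): centre of the right hole, as hole_left
- tab (a point): point in the middle of the grip tab, mid thickness, 145 mm above the chart's lower edge, 20 mm below the tab's top; pinch it from above across its 8 mm thickness. Axes as the chart's.
- stand_a: wooden slotted stand that holds the yellow chart, fixed: base 50 x 170 mm, slot 12 mm wide along its y, slot floor 12 mm and slot walls 42 mm above the table. Origin: underside centre.
- stand_b: the same stand, holding the green chart
- green_chart: green chart of the same shape as the yellow one; to be left alone. Origin as the yellow chart's.
- beaker: glass beaker, 72 mm diameter, 90 mm high; origin under its centre. Leave alone.
- jar: amber jar with black cap, 68 mm diameter, 110 mm high; origin under its centre. Leave alone.
- flask: conical glass flask, 76 mm diameter at the foot, 115 mm high; origin under its centre. Leave alone.
- white_bottle: white bottle with red cap, 68 mm diameter, 170 mm high; origin under its centre. Leave alone.
- blue_bottle: blue bottle with white cap, 68 mm diameter, 150 mm high; origin under its centre. Leave alone.
- mortar: white ceramic bowl, 110 mm diameter, 60 mm high; origin under its centre. Leave alone.
- eraser: board eraser, 50 x 110 x 38 mm; origin under its centre. Leave alone.
Things that resemble listed ones, but are neither listed nor needed, are in the scene too. Of the things like the yellow_chart, leave any that is pink; of the rest the smaller one is meant.

How it is judged:
By the outcome, as a careful person would: the job done as asked, in the order asked, and still so for the second after the job is handed in, with the robot touching nothing.
It also fails if it takes over 72 s, if anything falls off the work surface, if the arm or the gripper's body presses on something with over 40 N, if the wrist force passes 120 N, or if a joint passes its speed limit or range.

## Robot

A 6-joint arm with a two-finger parallel gripper is mounted at the origin on the work surface. World frame = base frame: x ahead of the robot, y to its left, z up, the work surface at z = 0. Lengths are in mm, angles in degrees, forces in N, time in s.
With the tool pointing down it reaches from about 375 to 900 mm from the base axis. Payload 3.1 kg.
Tool frame: the origin (TCP) lies at the very end of the fingers, on their centre line; the grasp point (between the pads) lies 19 mm behind it; z points along the fingers, y is the direction in which the jaws open and shut (so a half turn about z gives the same grasp; the last joint's range is limited). The gripper opens to 85 mm and grips with 20 to 120 N. Pads are 22 mm wide; open, the fingers measure 114 mm over their backs; the gripper's body (76 mm by 85 mm) begins 54 mm behind the grasp point. The pads swing forward as they close: fully open they stand 13 mm farther back than shut.
Start: joints at [61.793, 30.224, 82.088, -0, 67.689, -10.227], TCP at [192.881, 594.469, 206.61] pointing down, gripper open.
Joint ranges: [-176.69, 176.69], [-43.24, 126.21], [12.49, 139.97], [-82, 262], [0, 151.66], [-163.58, 163.58]. Speed limits (degrees/s): [159.86, 159.86, 180, 180, 180, 180].

## Interface

Orientations are given as [roll, pitch, yaw] about the fixed x, y, z axes, in that order (R = Rz(yaw) Ry(pitch) Rx(roll)).
In Python, from station import robot gives the robot as it stands. The module is installed in compiled form; this text tells all that it offers.
- The arm moves only by the tool carry_out, never from a script. Its arguments are lists of equal length, an entry for each row: "grip": the opening, from 0 (shut) to 1 (fully open); "offset": the shift along the world's x, y, z in m, a list of three; "angular": the turn, a rotation vector about the world's x, y, z in degrees, a list of three. In form: {"grip": [grip, ...], "offset": [[dx, dy, dz], ...], "angular": [[ax, ay, az], ...]}. A call has exactly 10 rows; each row shifts and turns the pose as measured when the row begins; what a row does not reach is not made up. A row lasts 1/8 s, in which the tool goes at most 62.5 mm and 10.7 degrees, less where a joint would pass 70% of its speed; a pose out of reach is approached as far as the arm can. A call is refused whole if a number of a shift passes 0.0625 or a number of a turn 10.7, either way. A call with a gripper value outside its range is refused whole. The fingers move at their own pace and stop on an object; "newtons" is the grip in N (left out, the last holds). Time passes only in rows, so rows that do not move let the fingers close, or fill a call up. It gives the time, the measured TCP pose, the force and the opening at its end, in the units of the state.
- robot.state(): the state, without advancing time (a new reading comes with each control period).
- robot.camera(name): name is "side" or "top" or "wrist"; returns a dict with "frame" (400x640x3 uint8, blue, green, red), "fovy" (degrees; the focal length in pixels is half the picture's height over the tangent of half this angle, whatever the lens; pixels are square), "cx", "cy" (the principal point, pixels), "world_from_camera" (4x4, takes a point from camera to world coordinates). Camera axes: x right, y down, z forward; pixel columns grow to the right and rows downward; lengths in mm; the calibration is good to about 2 mm. A picture is of the moment at which its call begins. There is no depth.
- robot.close_job(): hands the job in, once; it reports no verdict.
The state is a dict: "clock": time; "qpos": joint angles; "qd": joint speeds; "joint_efforts": joint torques, N m; "ee_pos": TCP position; "eef_rot": TCP orientation; "force": force on the tool from outside, world axes, zero at the start; "moment": the same for the moment, N m; "opening": finger opening in mm.
Only numpy, scipy, OpenCV 4.12 (cv2) and the standard library are available. Lean on these libraries where they do the work, as an engineer would, in place of code of your own. Each camera call takes 0.05 s, during which the arm holds its last target.

## Working session

There is one attempt and no reset: what is moved stays moved. The work goes in short steps, Python scripts to look and compute and a tool call to move; the robot and the scene stay as the last step left them, time stands still between calls to the robot, and variables do not carry over. Pictures are saved under pics/ and viewed, and the job is handed in when it is done.

Besides the shell and the picture viewer there is one more tool, called as name(argument=value, ...) on one line, values as JSON. carry_out: Moves the arm, as the interface text tells. Its arguments: {"type":"object","properties":{"grip":{"type":"array","items":{"type":"number"}},"offset":{"type":"array","items":{"type":"array","items":{"type":"number"}}},"angular":{"type":"array","items":{"type":"array","items":{"type":"number"}}},"newtons":{"type":"number"}},"required":["grip","offset","angular"]}

```bash
mkdir -p pics; cat > h.py <<'E'
import numpy as np, cv2
from station import robot
def snap(name,fn):
    c=robot.camera(name); cv2.imwrite('pics/'+fn+'.png',c['frame'])
    np.savez('pics/'+fn+'.npz',frame=c['frame'],fovy=c['fovy'],cx=c['cx'],cy=c['cy'],T=c['world_from_camera'])
    return c
def load(fn):
    d=np.load('pics/'+fn+'.npz'); return dict(frame=d['frame'],fovy=float(d['fovy']),cx=float(d['cx']),cy=float(d['cy']),world_from_camera=d['T'])
def ray(c,u,v):
    f=200/np.tan(np.radians(c['fovy'])/2); T=np.array(c['world_from_camera'])
    d=T[:3,:3]@np.array([(u-c['cx'])/f,(v-c['cy'])/f,1]); return T[:3,3],d/np.linalg.norm(d)
def onz(c,u,v,z):
    o,d=ray(c,u,v); return o+d*(z-o[2])/d[2]
def proj(c,p):
    f=200/np.tan(np.radians(c['fovy'])/2); T=np.array(c['world_from_camera'])
    q=T[:3,:3].T@(np.array(p,float)-T[:3,3]); return np.array([c['cx']+f*q[0]/q[2],c['cy']+f*q[1]/q[2]])
def tri(rays):
    A=0;b=0
    for o,d in rays:
        P=np.eye(3)-np.outer(d,d);A=A+P;b=b+P@o
    return np.linalg.solve(A,b)
E
python3 - <<'E'
from h import *
for n in('side','top','wrist'):
    c=snap(n,n+'0'); T=np.array(c['world_from_camera']);print(n,c['fovy'],c['cx'],c['cy'],T.round(3).tolist())
print(robot.state())
E
```

```text
side 48.78866122357694 323.23494891065064 200.10959968734744 [[0.934, -0.256, 0.248, 163.591], [-0.356, -0.654, 0.667, -848.507], [-0.009, -0.712, -0.703, 1050.718], [0.0, 0.0, 0.0, 1.0]]
top 49.70487765556673 315.84316473331353 197.31873020622749 [[0.002, -0.996, 0.092, 350.375], [-1.0, -0.001, 0.002, 32.556], [-0.002, -0.092, -0.996, 1570.232], [0.0, 0.0, 0.0, 1.0]]
wrist 63.235855233108595 316.63199479217707 196.7876863214704 [[0.309, 0.911, 0.275, 122.187], [0.951, -0.295, -0.091, 615.799], [-0.002, 0.289, -0.957, 371.942], [0.0, 0.0, 0.0, 1.0]]
{'clock': 0.15, 'qpos': array([ 6.17931557e+01,  3.02690409e+01,  8.21400613e+01, -2.00694824e-03,
        6.76886129e+01, -1.02283420e+01]), 'qd': array([ 0.03391687, -0.10704631, -0.27281066, -0.03681509,  0.05571848,
        0.14848391]), 'joint_efforts': array([ 1.52567303e-03, -4.42741907e+01, -1.78276116e+01, -1.90337291e-04,
        5.54188431e-03,  9.58027044e-06]), 'ee_pos': array([192.62079949, 593.95430055, 205.83068599]), 'eef_rot': array([-1.79903508e+02, -1.55254907e-02,  1.62022248e+02]), 'force': array([-0.36631248, -0.39005363, -0.06058857]), 'moment': array([ 0.03655351,  0.0794765 , -0.04289766]), 'opening': 85.53570758861643}
```

View pics/side0.png

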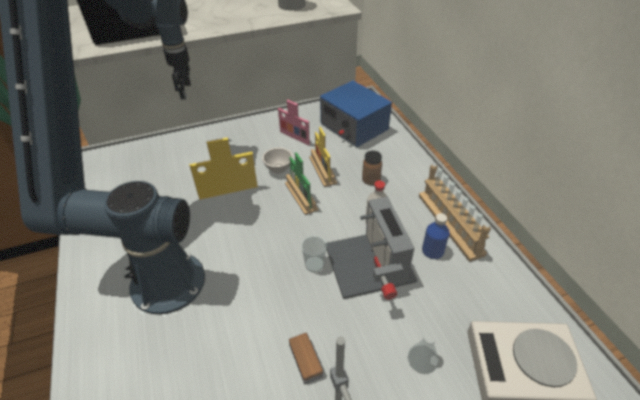

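View pics/top0.png

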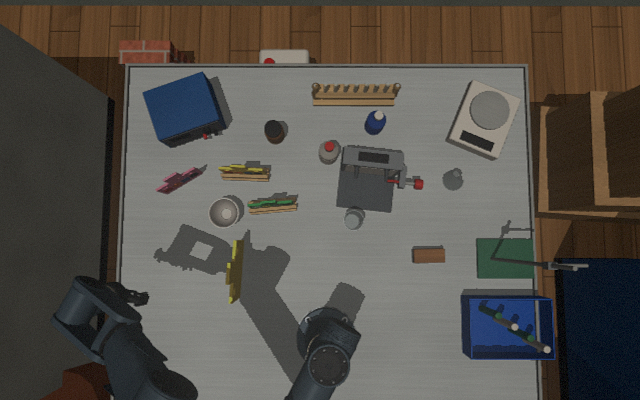

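View pics/wrist0.png

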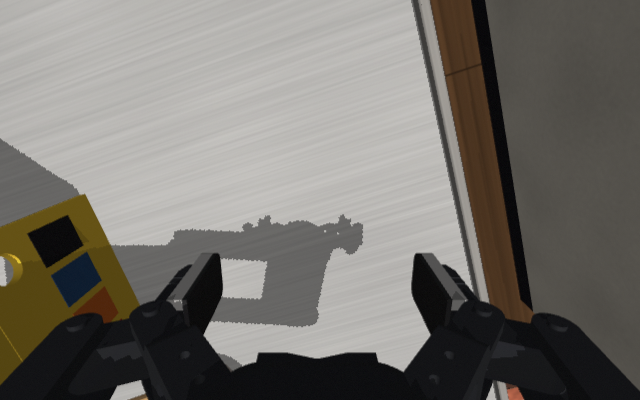

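```bash
python3 - <<'E'
from h import *
t=load('top0');s=load('side0')
a=cv2.resize(t['frame'][130:230,200:300],None,fx=5,fy=5,interpolation=2)
b=cv2.resize(s['frame'][90:220,260:420],None,fx=5,fy=5,interpolation=2)[:600]
cv2.imwrite('pics/a.png',a);cv2.imwrite('pics/b.png',b)
for n,u,v,z in [('chart tab',245,165,177),('green',273,200,177),('knob',418,184,100),('panelTopL',343,147,165),('panelTopR',405,150,165),('panelFL',343,164,165),('panelFR',403,167,165),('footFL',337,208,15),('footFR',391,212,15),('white b',328,147,170),('big',235,270,165)]:
    print(n,onz(t,u,v,z).round(0))
E
```

```text
chart tab [584. 267. 177.]
green [470. 175. 177.]
knob [ 532. -314.  100.]
panelTopL [647. -54. 165.]
panelTopR [ 637. -258.  165.]
panelFL [590. -53. 165.]
panelFR [ 580. -251.  165.]
footFL [455. -40.  15.]
footFR [ 441. -235.   15.]
white b [646.  -4. 170.]
big [244. 296. 165.]
```

View pics/a.png

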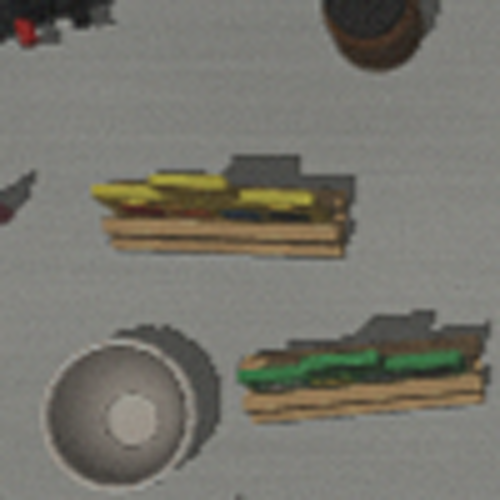

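View pics/b.png

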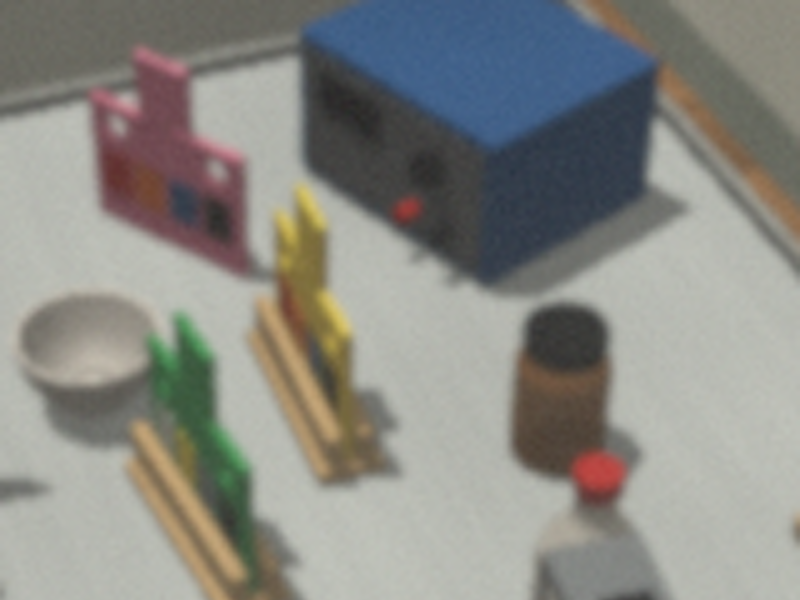

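Candidates for the target: a large yellow chart at top (235,270), a pink one at (180,178), a green one at (273,203), and a small yellow one in a stand at (245,168). The small yellow one in the stand matches the description. The crop confirms it: slotted stand, patches towards the robot. The panel is near top (372,170) and the knob near (418,184). I'll now fly to a viewing pose over the chart.

carry_out(grip=[1, 1, 1, 1, 1, 1, 1, 1, 1, 1], offset=[[0, 0, 0.06], [0, 0, 0.06], [0.045, -0.035, 0.02], [0.045, -0.035, 0], [0.045, -0.035, 0], [0.045, -0.035, 0], [0.045, -0.035, 0], [0.045, -0.035, 0], [0.045, -0.035, 0], [0.045, -0.035, 0]], angular=[[0, 0, 0], [0, 0, -8], [0, 0, -8], [0, 0, -8], [0, 0, -8], [0, 0, -8], [0, 0, -8], [0, 0, -8], [0, 0, -8], [0, 0, -8]])

```text
clock: 1.4
ee_pos: [557.0, 305.4, 346.6]
eef_rot: [-179.6, -0.3, 88.2]
force: [-0.8, 0.8, 0.6]
opening: 85.2
```

```bash
python3 - <<'E'
from h import *
snap('wrist','w1')
E
```

```text
(no output)
```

View pics/w1.png

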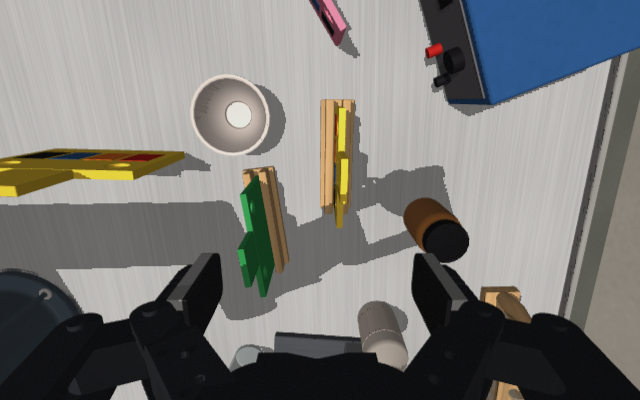

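```bash
python3 - <<'E'
from h import *
c=load('w1')
cv2.imwrite('pics/c.png',cv2.resize(c['frame'][90:240,290:390],None,fx=4,fy=4,interpolation=2))
E
```

```text
(no output)
```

View pics/c.png

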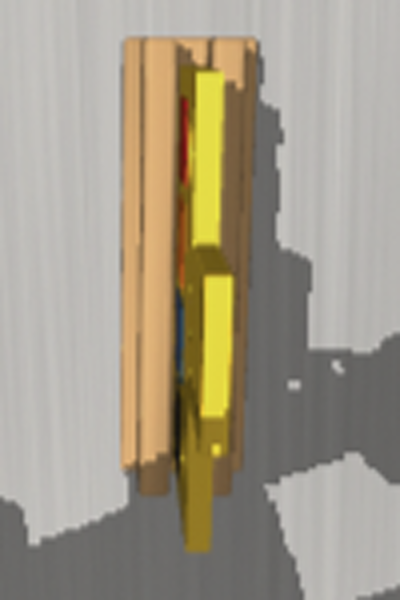

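```bash
python3 - <<'E'
from h import *
c=load('w1'); t=load('top0')
for n,u,v,z in [('tabL',219,276,177),('tabR',214.5,417,177),('bodyL',209,72,122),('bodyR',199,550,122),('stL',190,38,42),('stR',185,490,42)]:
    print(n,onz(c,290+u/4-.4,90+v/4-.4,z).round(1))
# top view tab
for u,v,z in [(152,178,177),(227,184,177),(93,190,122),(313,200,122)]:
    print(onz(t,200+u/5,130+v/5,z).round(1))
E
```

```text
tabL [584.8 317.9 177. ]
tabR [583.3 279.6 177. ]
bodyL [586.4 367.9 122. ]
bodyR [581.7 219.1 122. ]
stL [585.2 377.6  42. ]
stR [581.  211.6  42. ]
[582.1 314.8 177. ]
[578.2 265.8 177. ]
[583.  365.8 122. ]
[576.3 216.5 122. ]
```

The yellow chart sits at about (584, 293) with yaw about -2°. Next I'll view the panel and the knob.

carry_out(grip=[0.75, 0.75, 0.75, 0.75, 0.75, 0.75, 0.75, 0.75, 0.75, 0.75], offset=[[0, -0.058, 0], [0, -0.058, 0], [0, -0.058, 0], [0, -0.058, 0], [0, -0.058, 0], [0, -0.058, 0], [0, -0.058, 0], [0, -0.058, 0], [0, -0.058, 0], [0, -0.058, 0]], angular=[[0, 0, 0], [0, 0, 0], [0, 0, 0], [0, 0, 0], [0, 0, 0], [0, 0, 0], [0, 0, 0], [0, 0, 0], [0, 0, 0], [0, 0, 0]])

```text
clock: 2.7
ee_pos: [561.0, -290.9, 341.1]
eef_rot: [-179.7, -0.1, 88.1]
force: [0.3, -0.1, -0.7]
opening: 64.6
```

```bash
python3 - <<'E'
from h import *
snap('wrist','w2')
s=robot.state();print(s['ee_pos'],s['eef_rot'],s['qd'].round(1))
E
```

```text
[ 560.54684291 -299.96996888  340.36054515] [-179.68621872    0.31887453   87.71850283] [ 2.9 -1.2  3.6  1.7 -0.3  6.8]
```

View pics/w2.png

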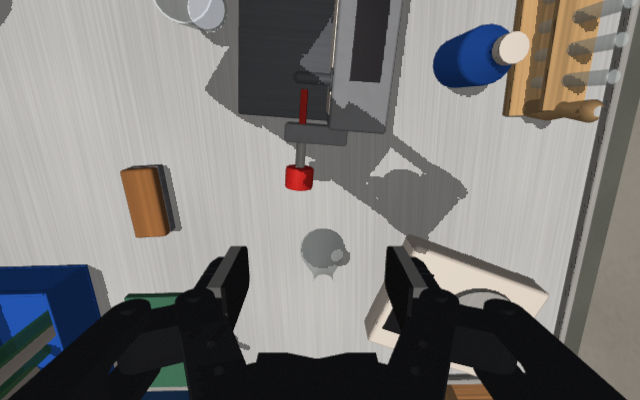

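```bash
python3 - <<'E'
from h import *
c=snap('wrist','w3')
s=robot.state();print(s['ee_pos'],s['eef_rot'],s['qd'].round(1))
cv2.imwrite('pics/d.png',cv2.resize(c['frame'][0:200,230:410],None,fx=3,fy=3,interpolation=2))
E
```

```text
[ 560.56771681 -295.69645981  340.13515775] [-1.79650830e+02  4.74886731e-02  8.76929127e+01] [ 4.1 -1.9  3.4  3.9  2.3  2.2]
```

View pics/d.png

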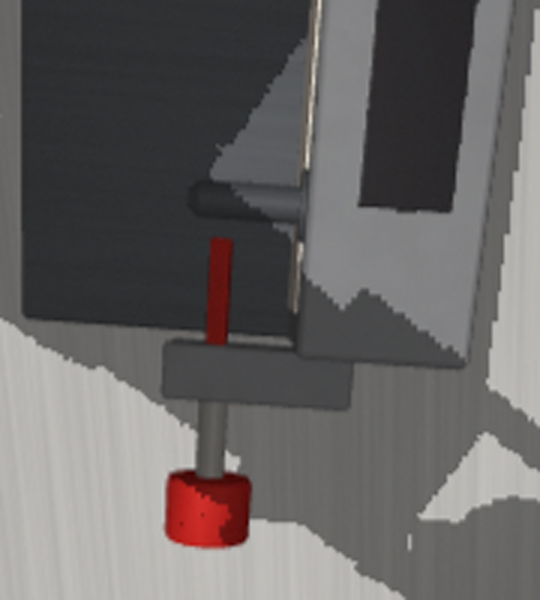

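```bash
python3 - <<'E'
from h import *
c=load('w3'); T=c['world_from_camera'];print(T[:3,3].round(1))
for n,u,v,z in [('knob axis',208,508,100),('knob outer top',208,546,118),('knob L',166,520,100),('knob R',250,520,100),('pegtip',190,198,150),('pegtip-axis mid',230,201,150),('pegroot',303,204,150),('bar L',211,240,111),('bar R',232,238,111),('block fl',165,340,118),('block f outer',163,400,118),('block back outer',350,409,118),('pan FR',297,355,165),('pan BR',465,368,165),('pan F upper',314,60,165),('foot FR',22,315,15)]:
    print(n,onz(c,230+u/3-.33,v/3-.33,z).round(1))
E
```

```text
[ 564.3 -226.3  506.1]
knob axis [ 535.8 -313.8  100. ]
knob outer top [ 536.1 -325.9  118. ]
knob L [ 517.6 -318.4  100. ]
knob R [ 553.4 -319.8  100. ]
pegtip [ 539.2 -195.4  150. ]
pegtip-axis mid [ 552.8 -196.9  150. ]
pegroot [ 577.6 -198.9  150. ]
bar L [ 543.6 -207.3  111. ]
bar R [ 551.6 -206.9  111. ]
block fl [ 524.2 -243.2  118. ]
block f outer [ 521.8 -266.   118. ]
block back outer [ 595.2 -272.4  118. ]
pan FR [ 573.6 -247.9  165. ]
pan BR [ 630.9 -254.6  165. ]
pan F upper [ 581.6 -158.2  165. ]
foot FR [ 444.9 -233.2   15. ]
```

carry_out(grip=[0.75, 0.75, 0.75, 0.75, 0.75, 0.75, 0.75, 0.75, 0.75, 0.75], offset=[[-0.013, -0.008, 0], [-0.012, -0.008, -0.02], [0, 0, -0.045], [0, 0, -0.045], [0, 0, -0.045], [0, 0, -0.03], [0, 0, 0], [0, 0, 0], [0, 0, 0], [0, 0, 0]], angular=[[0, 0, -1.5], [0, 0, -1.7], [0, 0, 0], [0, 0, 0], [0, 0, 0], [0, 0, 0], [0, 0, 0], [0, 0, 0], [0, 0, 0], [0, 0, 0]])

```text
clock: 4.05
ee_pos: [531.8, -306.3, 156.8]
eef_rot: [-179.9, 0.3, 84.6]
force: [0.7, -0.6, 0.3]
opening: 64.3
```

```bash
python3 - <<'E'
from h import *
snap('wrist','w4')
s=robot.state();print(s['ee_pos'],s['eef_rot'],s['force'])
E
```

```text
[ 531.91412317 -306.38401506  156.93019536] [-179.90214094    0.34245664   84.59884913] [ 0.32342337 -0.02777311  0.45511372]
```

View pics/w4.png

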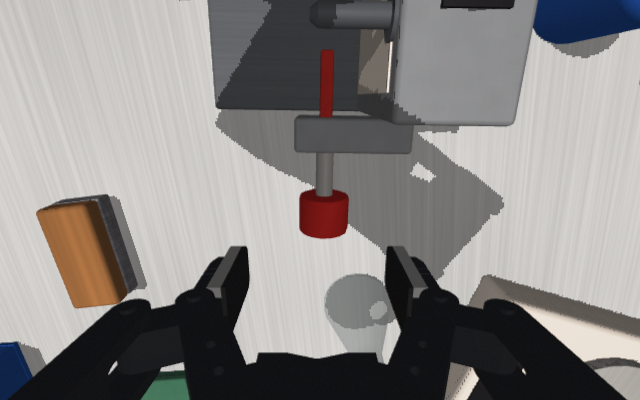

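```bash
python3 - <<'E'
from h import *
c=load('w4'); T=c['world_from_camera'];print(T[:3,3].round(1))
for n,u,v,z in [('outer top',324,237.5,118),('L',299.5,215,104),('R',348.5,215,104),('barL',321,52,111),('barR',333,52,111),('pegtip',310,14,150),('pan FR',393,124,165),('block fl',297,117,118),('block outer',296,150,118),('block outer b',411,153,118)]:
    print(n,onz(c,u,v,z).round(1))
E
```

```text
[ 539.  -232.9  322.6]
outer top [ 534.8 -325.5  118. ]
L [ 518.6 -312.7  104. ]
R [ 553.5 -316.   104. ]
barL [ 543.5 -207.9  111. ]
barR [ 550.7 -208.6  111. ]
pegtip [ 539.  -195.5  150. ]
pan FR [ 573.5 -248.8  165. ]
block fl [ 525.4 -243.8  118. ]
block outer [ 522.5 -263.9  118. ]
block outer b [ 594.7 -272.7  118. ]
```

carry_out(grip=[0.75, 0.75, 0.75, 0.75, 0.3, 0.3, 0.3, 0.3, 0.3, 0.3], offset=[[0.004, -0.006, 0], [0, 0, -0.035], [0, 0, -0.033], [0, 0, -0.006], [0, 0, 0], [0, 0, 0], [0, 0, 0], [0, 0, 0], [0, 0, 0], [0, 0, 0]], angular=[[0, 0, 0], [0, 0, 0], [0, 0, 0], [0, 0, 0], [0, 0, 0], [0, 0, 0], [0, 0, 0], [0, 0, 0], [0, 0, 0], [0, 0, 0]], newtons=40)

```text
clock: 5.35
ee_pos: [537.3, -317.6, 89.5]
eef_rot: [179.9, 0.8, 84.7]
force: [-0.9, 0.3, -0.5]
opening: 25.3
```

```bash
python3 - <<'E'
from h import *
snap('wrist','w5');c=snap('side','s5')
cv2.imwrite('pics/s5c.png',cv2.resize(c['frame'][200:340,310:470],None,fx=4,fy=4,interpolation=2))
s=robot.state();print(s['ee_pos'],s['eef_rot'],s['force'],s['opening'])
E
```

```text
[ 537.26205141 -317.59051744   89.37337071] [179.88613779   0.82926221  84.68868694] [ 1.24180154 -0.18426393  1.6016643 ] 25.844980606527276
```

View pics/w5.png

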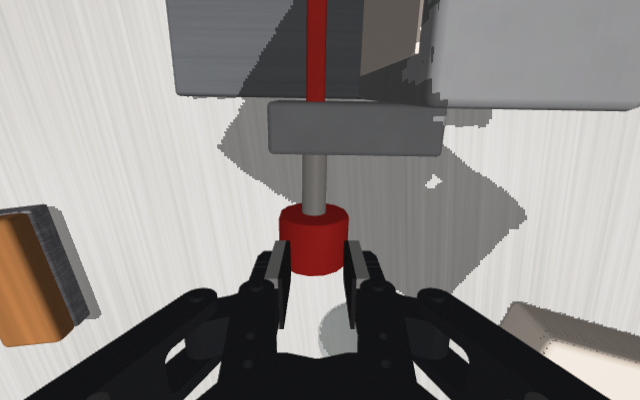

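View pics/s5c.png

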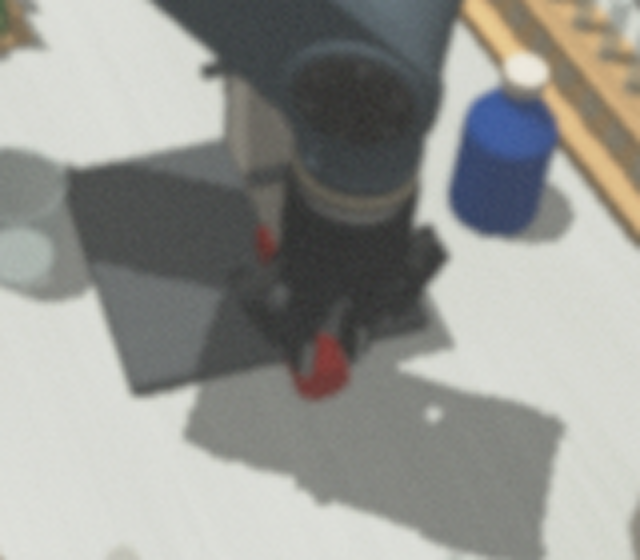

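```bash
python3 - <<'E'
from h import *
c=load('w5')
cv2.imwrite('pics/w5c.png',cv2.resize(c['frame'][190:360,230:400],None,fx=3.5,fy=3.5,interpolation=2))
for n,p in [('knob in top',(536,-298,118)),('out top',(534.5,-326,118)),('tip',(537.3,-317.6,89.4)),('padtipL',(537.3-13,-316,92)),('padtipR',(537.3+13,-319,92)),('knob axis out',(534.5,-326,100))]: print(n,proj(c,p).round(0))
E
```

```text
knob in top [310. 222.]
out top [313. 277.]
tip [317. 235.]
padtipL [293. 237.]
padtipR [341. 238.]
knob axis out [313. 259.]
```

View pics/w5c.png

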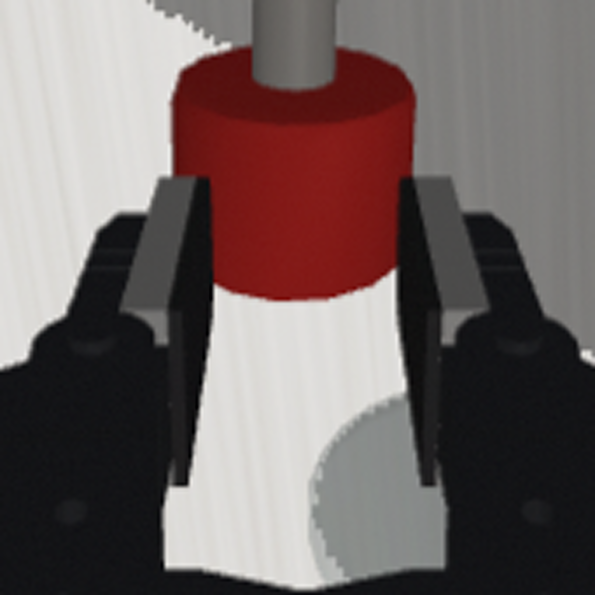

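The pads only straddle the top of the knob: the tip gap of 55 px in the picture puts the tips at about z 112. I'll open, go lower and regrip.

carry_out(grip=[0.75, 0.75, 0.75, 0.75, 0.75, 0.75, 0.2, 0.2, 0.2, 0.2], offset=[[0, 0, 0], [0, 0, 0], [-0.001, 0.004, 0], [0, 0, -0.012], [0, 0, -0.012], [0, 0, 0], [0, 0, 0], [0, 0, 0], [0, 0, 0], [0, 0, 0]], angular=[[0, 0, 0], [0, 0, 0], [0, 0, 0], [0, 0, 0], [0, 0, 0], [0, 0, 0], [0, 0, 0], [0, 0, 0], [0, 0, 0], [0, 0, 0]], newtons=40)

```text
clock: 6.7
ee_pos: [535.9, -312.7, 62.7]
eef_rot: [180.0, 0.7, 84.6]
force: [0.2, 0.3, -0.8]
opening: 34.7
```

```bash
python3 - <<'E'
from h import *
c=snap('wrist','w6')
cv2.imwrite('pics/w6c.png',cv2.resize(c['frame'][150:360,210:420],None,fx=2.5,fy=2.5,interpolation=2))
s=robot.state();print(s['ee_pos'],s['eef_rot'],s['force'],s['opening'])
E
```

```text
[ 535.90119906 -312.74122573   62.66756193] [179.96000254   0.7450446   84.6367503 ] [-0.14272645 -0.09843235 -1.20970777] 34.45897350332383
```

View pics/w6c.png

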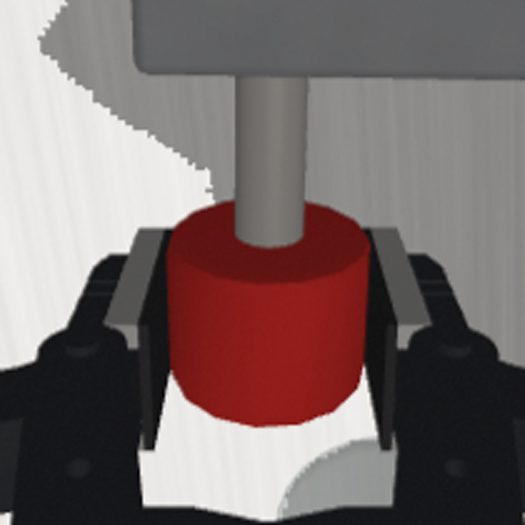

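Now gripped properly (opening 34.5). Next is the pull along the panel's -y.

carry_out(grip=[0.2, 0.2, 0.2, 0.2, 0.2, 0.2, 0.2, 0.2, 0.2, 0.2], offset=[[-0.0005, -0.005, 0], [-0.0005, -0.005, 0], [-0.0005, -0.005, 0], [-0.0005, -0.005, 0], [-0.0005, -0.005, 0], [-0.0005, -0.005, 0], [-0.0005, -0.005, 0], [0, -0.003, 0], [0, 0, 0], [0, 0, 0]], angular=[[0, 0, 0], [0, 0, 0], [0, 0, 0], [0, 0, 0], [0, 0, 0], [0, 0, 0], [0, 0, 0], [0, 0, 0], [0, 0, 0], [0, 0, 0]], newtons=60)

```text
clock: 8.0
ee_pos: [532.6, -341.9, 62.8]
eef_rot: [-179.9, -0.4, 84.5]
force: [-0.1, 1.6, -0.7]
opening: 34.5
```

```bash
python3 - <<'E'
from h import *
c=snap('wrist','w7')
s=robot.state();print(s['ee_pos'],s['eef_rot'],s['force'],s['opening'])
E
```

```text
[ 532.58976269 -341.90784889   62.75646479] [-179.88364935   -0.38554213   84.50610128] [ 0.9359687   1.71139572 -0.47972037] 33.860682722164725
```

View pics/w7.png

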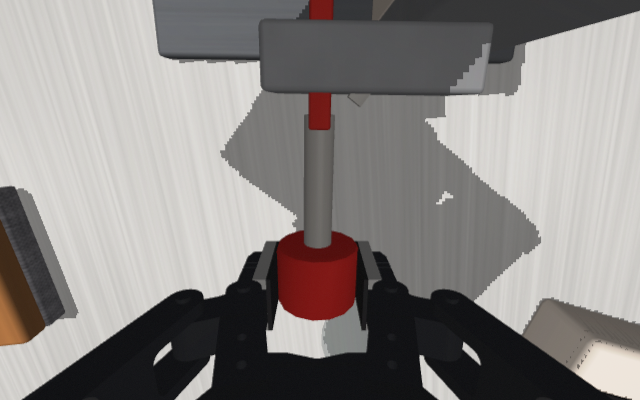

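carry_out(grip=[0.75, 0.75, 0.75, 0.75, 0.75, 0.75, 0.75, 0.75, 0.75, 0.75], offset=[[0, 0, 0], [0, 0, 0], [0, 0, 0.03], [0, 0, 0.055], [0, 0, 0.055], [0, 0, 0.055], [0, 0.02, 0.055], [0, 0.055, 0.03], [0, 0.055, 0], [0, 0.055, 0]], angular=[[0, 0, 0], [0, 0, 0], [0, 0, 0], [0, 0, 0], [0, 0, 0], [0, 0, 0], [0, 0, 0], [0, 0, 0], [0, 0, 0], [0, 0, 0]])

```text
clock: 9.3
ee_pos: [532.4, -159.7, 353.7]
eef_rot: [179.5, -0.1, 83.9]
force: [1.0, 1.0, -0.7]
opening: 64.0
```

```bash
python3 - <<'E'
from h import *
snap('wrist','w8');snap('wrist','w8');snap('wrist','w8')
c=snap('wrist','w9')
s=robot.state();print(s['ee_pos'],s['eef_rot'],s['force'],s['opening'])
E
```

```text
[ 532.41423746 -160.10553355  353.28344139] [ 1.79602524e+02 -7.27390185e-02  8.40935563e+01] [ 0.50046345 -0.16104517 -0.06205204] 64.01177589776347
```

View pics/w9.png

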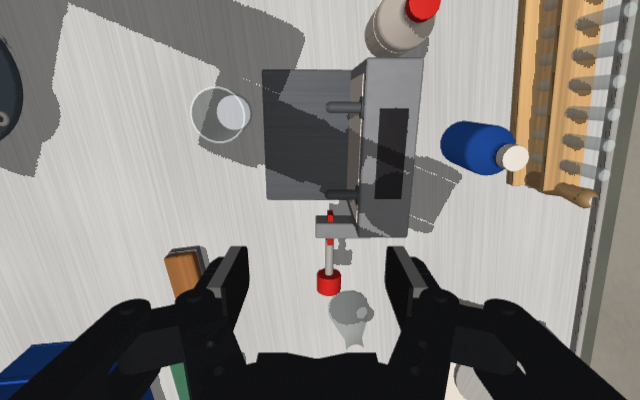

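```bash
python3 - <<'E'
from h import *
c=load('w9')
cv2.imwrite('pics/w9c.png',cv2.resize(c['frame'][50:250,250:450],None,fx=3,fy=3,interpolation=2))
E
```

```text
(no output)
```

View pics/w9c.png

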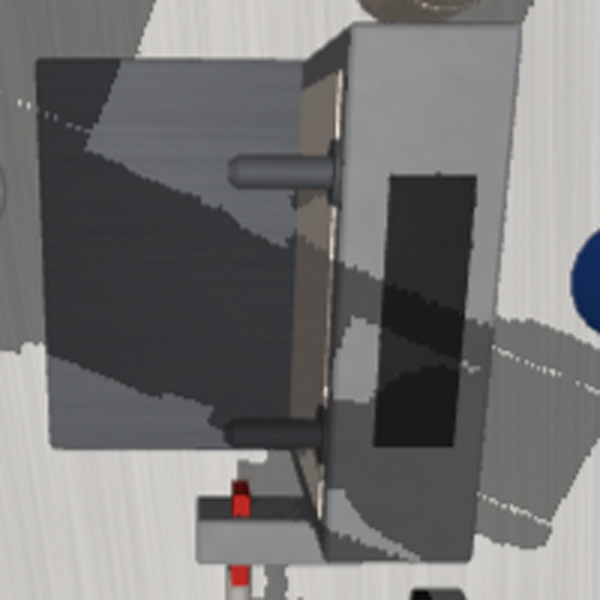

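```bash
python3 - <<'E'
from h import *
c=load('w9')
P={}
for n,u,v,z in [('tipL',229,172,150),('tipR',225,433,150),('rootL',333,173,150),('rootR',325,434,150),('FL',352,22,165),('FR',327,558,165),('BL',520,25,165),('BR',470,560,165),('footL',38,60,15),('footR',50,448,15),('bar end',241,481,111),('blk',197,520,118)]:
    P[n]=onz(c,250+u/3-.33,50+v/3-.33,z); print(n,P[n].round(1))
def yaw(a,b):
    d=P[a]-P[b]; return np.degrees(np.arctan2(-d[0],d[1]))
for a,b in [('tipL','tipR'),('rootL','rootR'),('FL','FR'),('BL','BR'),('footL','footR')]: print(a,b,yaw(a,b).round(2),np.linalg.norm((P[a]-P[b])).round(1))
for a,b in [('tipL','rootL'),('tipR','rootR'),('FL','BL'),('FR','BR')]:
    d=P[b]-P[a]; print(a,b,np.degrees(np.arctan2(d[1],d[0])).round(2),np.linalg.norm(d).round(1))
E
```

```text
tipL [550.1 -95.9 150. ]
tipR [ 539.2 -194.9  150. ]
rootL [ 588.  -100.2  150. ]
rootR [ 578.6 -199.4  150. ]
FL [595.4 -51.2 165. ]
FR [ 574.4 -245.8  165. ]
BL [651.9 -57.9 165. ]
BR [ 630.7 -252.6  165. ]
footL [467.4 -38.1  15. ]
footR [ 444.5 -233.1   15. ]
bar end [ 544.3 -229.1  111. ]
blk [ 523.2 -242.8  118. ]
tipL tipR -6.26 99.5
rootL rootR -5.41 99.7
FL FR -6.16 195.7
BL BR -6.21 195.9
footL footR -6.69 196.4
tipL rootL -6.37 38.1
tipR rootR -6.54 39.6
FL BL -6.73 56.8
FR BR -6.86 56.7
```

```bash
python3 - <<'E'
from h import *
c=load('w9')
print(onz(c,328.5,294.5,118), onz(c,250+241/3-.33,50+493/3,111))
cv2.imwrite('pics/w9d.png',cv2.resize(c['frame'][200:310,280:390],None,fx=5,fy=5,interpolation=2))
E
```

```text
[ 530.67491632 -352.97161207  118.        ] [ 543.75168924 -235.24366048  111.        ]
```

View pics/w9d.png

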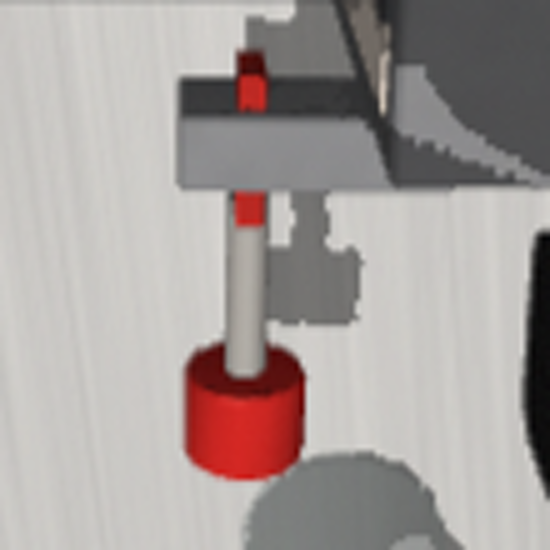

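carry_out(grip=[0.5, 0.5, 0.5, 0.5, 0.5, 0.5, 0.5, 0.5, 0.5, 0.5], offset=[[0.006, 0.05, 0], [0.006, 0.05, 0], [0.006, 0.05, 0], [0.006, 0.05, 0], [0.006, 0.05, 0], [0.006, 0.05, 0], [0.006, 0.05, 0], [0.006, 0.05, -0.02], [0.003, 0.03, -0.03], [0, 0, -0.04]], angular=[[0, 0, 0.8], [0, 0, 0.8], [0, 0, 0.8], [0, 0, 0.8], [0, 0, 0.8], [0, 0, 0], [0, 0, 0], [0, 0, 0], [0, 0, 0], [0, 0, 0]])

```text
clock: 10.75
ee_pos: [597.8, 265.6, 261.5]
eef_rot: [178.7, 0.1, 86.8]
force: [1.0, -0.7, -0.8]
opening: 42.7
```

```bash
python3 - <<'E'
from h import *
snap('wrist','w10');snap('wrist','w10');c=snap('wrist','w10')
s=robot.state();print(s['ee_pos'],s['eef_rot'],s['force'],s['opening'])
E
```

```text
[595.01841065 262.82488892 259.26846411] [179.2747889    0.34155384  86.6373347 ] [ 0.31762832 -0.05785119 -0.62952639] 42.77018358379038
```

View pics/w10.png

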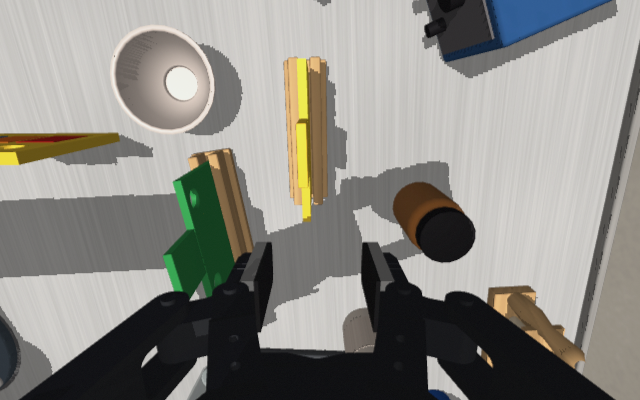

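```bash
python3 - <<'E'
from h import *
c=load('w10')
cv2.imwrite('pics/w10c.png',cv2.resize(c['frame'][50:230,260:360],None,fx=3.3,fy=3.3,interpolation=2))
E
```

```text
(no output)
```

View pics/w10c.png

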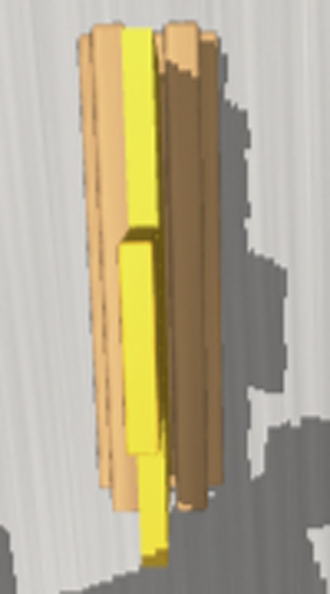

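```bash
python3 - <<'E'
from h import *
c=load('w10')
for n,u,v,z in [('tabL',135,242,177),('tabR',142,453,177),('bodyL',137,28,122),('bodyR',154,560,122),('slotL',160,24,42),('slotR',180,508,42)]:
    print(n,onz(c,260+u/3.3-.35,50+v/3.3-.35,z).round(1))
E
```

```text
tabL [585.1 318.  177. ]
tabR [583.2 269.2 177. ]
bodyL [587.1 367.8 122. ]
bodyR [581.5 220.6 122. ]
slotL [592.2 376.9  42. ]
slotR [588.6 209.8  42. ]
```

```bash
cat >> h.py <<'E'
from scipy.spatial.transform import Rotation as Ro
def need(pos,yaw):
    s=robot.state(); R=Ro.from_euler('xyz',s['eef_rot'],degrees=True)
    d=(Ro.from_euler('xyz',[180,0,yaw],degrees=True)*R.inv()).as_rotvec(degrees=True)
    print('pos',s['ee_pos'].round(1),'rot',s['eef_rot'].round(2),'d',(np.array(pos)-s['ee_pos']).round(1),'turn',d.round(2),'F',s['force'].round(1),'open',s['opening'].round(1),'t',s['clock'])
E
python3 -c "
from h import *
need([584.1,293.8,120],87.8)"
```

```text
Traceback (most recent call last):
  File "h.py", line 26, in need
    print('pos',s['ee_pos'].round(1),'rot',s['eef_rot'].round(2),'d',(np.array(pos)-s['ee_pos']).round(1),'turn',d.round(2),'F',s['force'].round(1),'open',s['opening'].round(1),'t',s['clock'])
                                                                                                                                                           ^^^^^^^^^^^^^^^^^^
AttributeError: 'float' object has no attribute 'round'
```

```bash
sed -i "s/s\['opening'\].round(1)/round(s['opening'],1)/" h.py
python3 -c "
from h import *
need([584.1,293.8,120],87.8)"
```

```text
pos [595.  262.8 259.3] rot [179.27   0.34  86.64] d [ -10.9   31.  -139.3] turn [0.38 0.71 1.16] F [ 0.3 -0.1 -0.6] open 42.8 t 10.9
```

carry_out(grip=[0.5, 0.5, 0.5, 0.5, 0.5, 0.5, 0.5, 0.5, 0.5, 0.5], offset=[[-0.006, 0.017, 0], [-0.005, 0.014, 0], [0, 0, -0.02], [0, 0, -0.03], [0, 0, 0], [0, 0, 0], [0, 0, 0], [0, 0, 0], [0, 0, 0], [0, 0, 0]], angular=[[0.2, 0.35, 0.6], [0.2, 0.35, 0.6], [0, 0, 0], [0, 0, 0], [0, 0, 0], [0, 0, 0], [0, 0, 0], [0, 0, 0], [0, 0, 0], [0, 0, 0]])

```text
clock: 12.15
ee_pos: [591.9, 299.0, 224.4]
eef_rot: [178.6, -0.7, 87.9]
force: [-0.1, -0.3, 0.4]
opening: 42.5
```

```bash
python3 -c "
from h import *
snap('wrist','w11')
need([584.1,293.8,120],87.8)"
```

```text
pos [591.9 299.  224.4] rot [178.56  -0.65  87.86] d [  -7.8   -5.2 -104.4] turn [-0.6   1.46 -0.06] F [ 0.6 -0.1  0.1] open 42.9 t 12.2
```

View pics/w11.png

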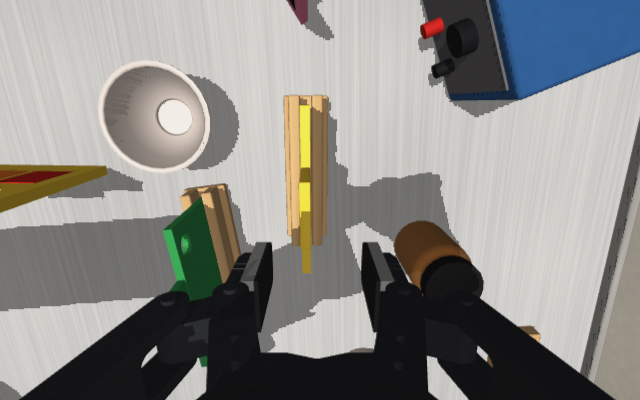

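carry_out(grip=[0.5, 0.5, 0.5, 0.5, 0.5, 0.5, 0.5, 0.5, 0.5, 0.5], offset=[[-0.004, -0.003, 0], [-0.004, -0.002, 0], [0, 0, -0.025], [0, 0, -0.025], [0, 0, -0.025], [0, 0, -0.015], [0, 0, 0], [0, 0, 0], [0, 0, 0], [0, 0, 0]], angular=[[-0.3, 0.7, 0], [-0.3, 0.7, 0], [0, 0, 0], [0, 0, 0], [0, 0, 0], [0, 0, 0], [0, 0, 0], [0, 0, 0], [0, 0, 0], [0, 0, 0]])

```text
clock: 13.45
ee_pos: [585.1, 293.8, 135.2]
eef_rot: [179.8, -0.0, 87.8]
force: [1.2, 0.2, 0.2]
opening: 42.6
```

```bash
python3 -c "
from h import *
snap('wrist','w12')
need([584.1,293.8,120],87.8)"
```

```text
pos [585.1 293.8 135.2] rot [ 1.7978e+02 -3.0000e-02  8.7840e+01] d [ -1.   -0.  -15.2] turn [-0.02  0.22 -0.04] F [-0.7 -0.2  0. ] open 42.5 t 13.5
```

View pics/w12.png

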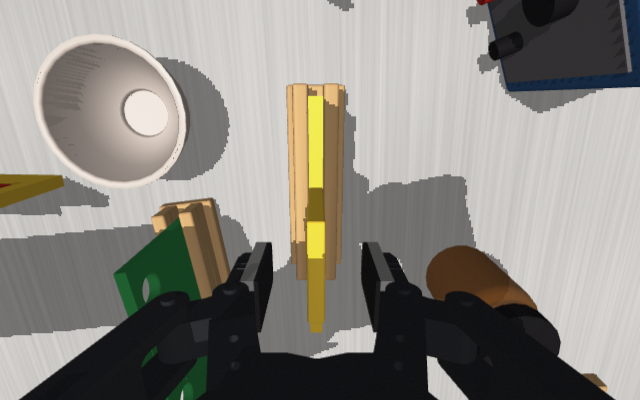

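carry_out(grip=[0.5, 0.5, 0.5, 0, 0, 0, 0, 0, 0, 0], offset=[[-0.001, 0, -0.01], [0, 0, -0.005], [0, 0, 0], [0, 0, 0], [0, 0, 0], [0, 0, 0], [0, 0, 0], [0, 0, 0], [0, 0, 0], [0, 0, 0]], angular=[[0, 0.2, 0], [0, 0, 0], [0, 0, 0], [0, 0, 0], [0, 0, 0], [0, 0, 0], [0, 0, 0], [0, 0, 0], [0, 0, 0], [0, 0, 0]], newtons=60)

```text
clock: 14.75
ee_pos: [584.2, 293.9, 119.4]
eef_rot: [180.0, -0.0, 87.8]
force: [-0.7, -1.1, -0.5]
opening: 7.0
```

```bash
python3 -c "
from h import *
snap('wrist','w13')
need([584.1,293.8,120],87.8)"
```

```text
pos [584.1 293.9 119.4] rot [ 1.7997e+02 -3.0000e-02  8.7840e+01] d [-0.  -0.1  0.6] turn [-0.03  0.03 -0.04] F [-0.5 -0.  -0.2] open 7.1 t 14.8
```

View pics/w13.png

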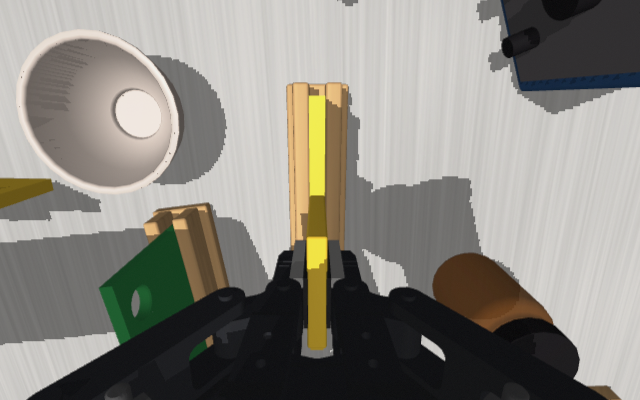

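carry_out(grip=[0, 0, 0, 0, 0, 0, 0, 0, 0, 0], offset=[[0, 0, 0.015], [0, 0, 0.03], [0, 0, 0.03], [0, 0, 0.03], [0, 0, 0.025], [0, 0, 0], [-0.003, -0.02, 0], [-0.005, -0.04, 0], [-0.005, -0.04, 0], [-0.003, -0.02, 0]], angular=[[0, 0, 0], [0, 0, 0], [0, 0, 0], [0, 0, 0], [0, 0, 0], [0, 0, 0], [0, 0, 0], [0, 0, -1], [0, 0, -1], [0, 0, 0]])

```text
clock: 16.05
ee_pos: [561.4, 167.8, 250.7]
eef_rot: [-179.4, 0.2, 86.0]
force: [0.1, -0.7, -1.6]
opening: 6.8
```

```bash
python3 -c "
from h import *
c=snap('side','s14')
cv2.imwrite('pics/s14c.png',cv2.resize(c['frame'][60:260,200:460],None,fx=3,fy=3))
need([524.7,-142.9,250],83.7)"
```

```text
pos [561.  165.7 250.6] rot [-179.35    0.37   85.91] d [ -36.3 -308.6   -0.6] turn [ 0.31 -0.68 -2.21] F [-1.  -1.2 -2.5] open 7.1 t 16.1
```

View pics/s14c.png

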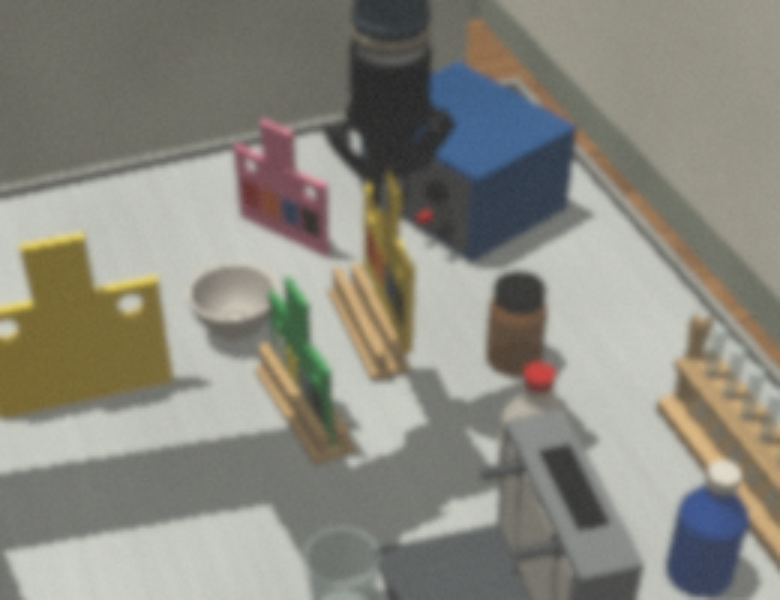

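carry_out(grip=[0, 0, 0, 0, 0, 0, 0, 0, 0, 0], offset=[[-0.005, -0.02, 0], [-0.006, -0.04, 0], [-0.006, -0.045, 0], [-0.006, -0.045, 0], [-0.005, -0.045, 0], [-0.005, -0.045, 0], [-0.003, -0.035, 0], [0, -0.02, 0], [0, 0, 0], [0, 0, 0]], angular=[[0, 0, 0], [0.1, -0.2, -0.5], [0.1, -0.2, -0.5], [0, -0.2, -0.5], [0, 0, -0.5], [0, 0, 0], [0, 0, 0], [0, 0, 0], [0, 0, 0], [0, 0, 0]])

```text
clock: 17.35
ee_pos: [520.0, -136.5, 244.9]
eef_rot: [-179.5, -0.3, 83.9]
force: [-0.1, 0.9, -2.7]
opening: 7.0
```

```bash
python3 -c "
from h import *
c=snap('wrist','w15')
need([524.7,-142.9,167.4],83.7)"
```

```text
pos [ 520.1 -136.5  244.9] rot [-179.52   -0.26   83.95] d [  4.6  -6.4 -77.5] turn [-0.31 -0.45 -0.25] F [-0.4 -0.2 -1.8] open 7.1 t 17.4
```

View pics/w15.png

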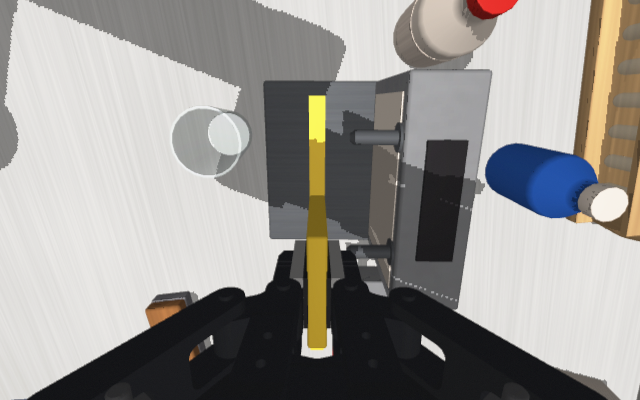

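```bash
python3 - <<'E'
from h import *
c=load('w15')
cv2.imwrite('pics/w15c.png',cv2.resize(c['frame'][60:310,250:500],None,fx=2.4,fy=2.4,interpolation=2))
for n,u,v,z in [('tipL',350.5,137.5,150),('tipR',346.5,251.5,150),('FL',411,70,165),('FR',390,296,165),('chart L',317,95.5,247.5),('tab near',317,236,302.5),('tab near',317,236,289.5)]: print(n,onz(c,u,v,z).round(1))
E
```

```text
tipL [550.4 -96.2 150. ]
tipR [ 539.2 -195.2  150. ]
FL [595.3 -51.8 165. ]
FR [ 572.8 -233.9  165. ]
chart L [527.9 -62.9 247.5]
tab near [ 523.1 -112.1  302.5]
tab near [ 522.4 -117.7  289.5]
```

View pics/w15c.png

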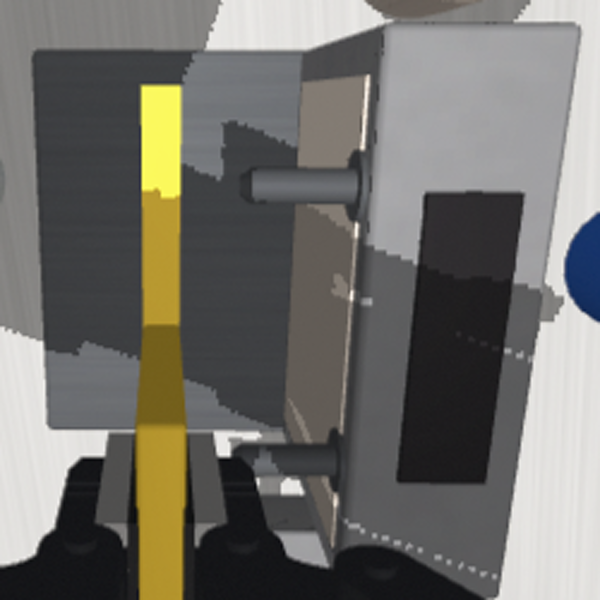

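carry_out(grip=[0, 0, 0, 0, 0, 0, 0, 0, 0, 0], offset=[[0.002, -0.003, -0.01], [0.002, -0.003, -0.02], [0, 0, -0.02], [0, 0, -0.02], [0, 0, -0.005], [0, 0, 0], [0, 0, 0], [0, 0, 0], [0, 0, 0], [0, 0, 0]], angular=[[-0.15, -0.2, -0.1], [-0.15, -0.2, -0.1], [0, 0, 0], [0, 0, 0], [0, 0, 0], [0, 0, 0], [0, 0, 0], [0, 0, 0], [0, 0, 0], [0, 0, 0]])

```text
clock: 18.65
ee_pos: [526.3, -138.3, 168.1]
eef_rot: [179.8, 0.0, 84.2]
force: [-0.1, 0.1, -2.4]
opening: 7.0
```

```bash
python3 -c "
from h import *
c=snap('wrist','w16');c=snap('side','s16')
cv2.imwrite('pics/s16c.png',cv2.resize(c['frame'][150:310,290:450],None,fx=3.7,fy=3.7,interpolation=2))
need([524.7,-142.9,167.4],83.7)"
```

```text
pos [ 526.2 -138.2  168. ] rot [1.7978e+02 4.0000e-02 8.4180e+01] d [-1.5 -4.7 -0.6] turn [ 0.06  0.21 -0.48] F [ 0.1  0.7 -1.9] open 7.2 t 18.75
```

View pics/w16.png

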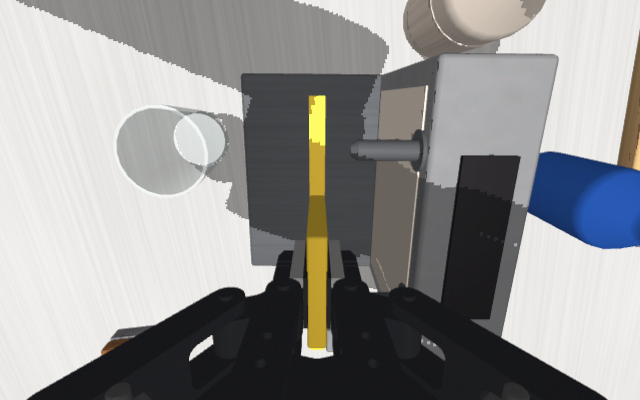

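View pics/s16c.png

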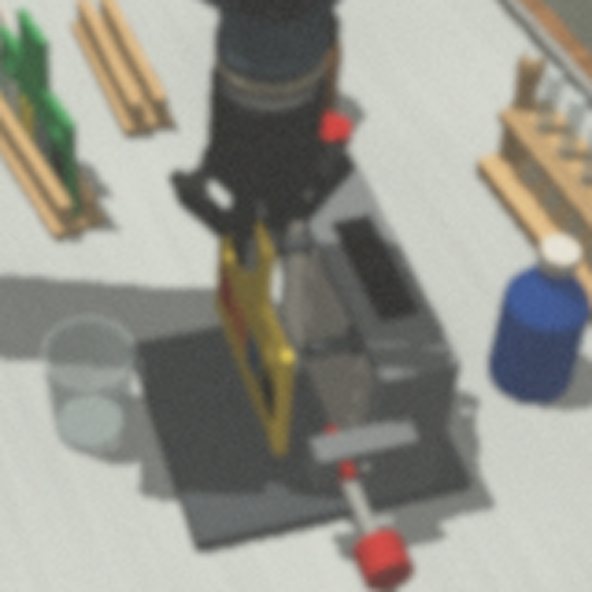

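carry_out(grip=[0, 0, 0, 0, 0, 0, 0, 0, 0, 0], offset=[[-0.001, -0.003, 0], [0, -0.0015, 0], [0, 0, -0.0005], [0.005, -0.0005, 0], [0.005, -0.0006, 0], [0.005, -0.0006, 0], [0.005, -0.0005, 0], [0.005, -0.0006, 0], [0, 0, 0], [0, 0, 0]], angular=[[0, 0.2, -0.3], [0, 0, -0.2], [0, 0, 0], [0, 0, 0], [0, 0, 0], [0, 0, 0], [0, 0, 0], [0, 0, 0], [0, 0, 0], [0, 0, 0]])

```text
clock: 20.0
ee_pos: [552.3, -146.2, 167.2]
eef_rot: [180.0, 0.1, 83.6]
force: [-0.4, -0.3, -2.1]
opening: 6.8
```

```bash
python3 -c "
from h import *
c=snap('wrist','w17');d=snap('side','s17')
cv2.imwrite('pics/s17c.png',cv2.resize(d['frame'][200:290,330:430],None,fx=6,fy=6,interpolation=2))
need([544.6,-145.1,167.4],83.7)"
```

```text
pos [ 552.3 -146.2  167.3] rot [1.7998e+02 6.0000e-02 8.3640e+01] d [-7.7  1.1  0.1] turn [0.06 0.01 0.06] F [ 0.   0.6 -3. ] open 7.6 t 20.1
```

View pics/w17.png

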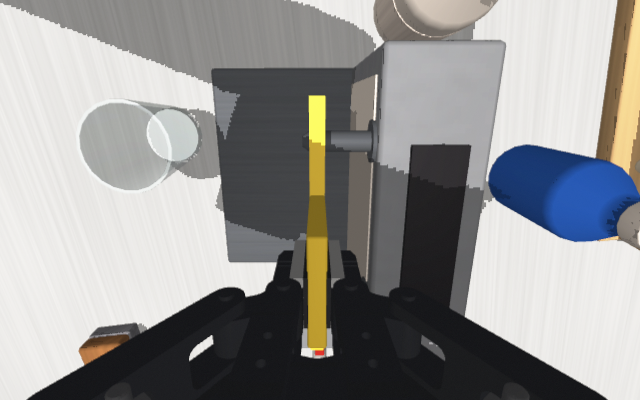

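View pics/s17c.png

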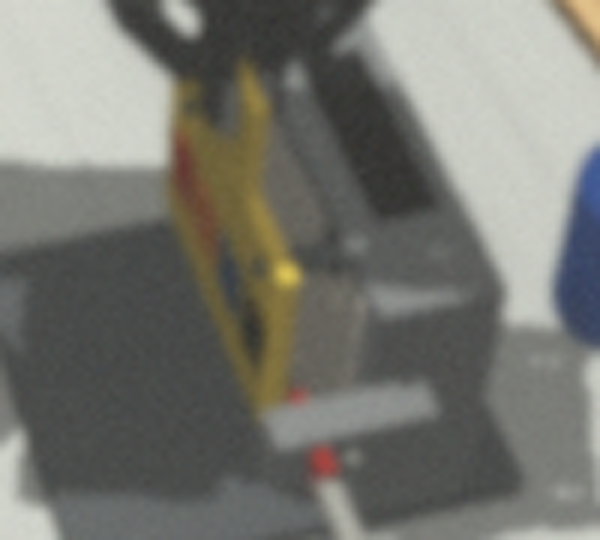

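carry_out(grip=[0, 0, 0, 0, 0, 0, 0, 0, 0, 0], offset=[[0.005, -0.0005, 0], [0.005, -0.0006, 0], [0.005, -0.0005, 0], [0.005, -0.0006, 0], [0.003, -0.0003, 0], [0.002, -0.0002, 0], [0, 0, 0], [0, 0, 0], [0, 0, 0], [0, 0, 0]], angular=[[0, 0, 0], [0, 0, 0], [0, 0, 0], [0, 0, 0], [0, 0, 0], [0, 0, 0], [0, 0, 0], [0, 0, 0], [0, 0, 0], [0, 0, 0]])

```text
clock: 21.35
ee_pos: [578.6, -149.0, 167.1]
eef_rot: [-180.0, 0.1, 83.6]
force: [-0.2, -0.6, -2.3]
opening: 7.4
```

```bash
python3 -c "
from h import *
c=snap('wrist','w18')
cv2.imwrite('pics/w18c.png',cv2.resize(c['frame'][20:300,220:520],None,fx=2,fy=2,interpolation=2))
need([580.3,-149.1,167.4],83.7)"
```

```text
pos [ 578.6 -149.   167.2] rot [-1.7998e+02  5.0000e-02  8.3630e+01] d [ 1.7 -0.1  0.2] turn [ 0.05 -0.02  0.07] F [ 0.2 -0.1 -2.1] open 7.2 t 21.4
```

View pics/w18c.png

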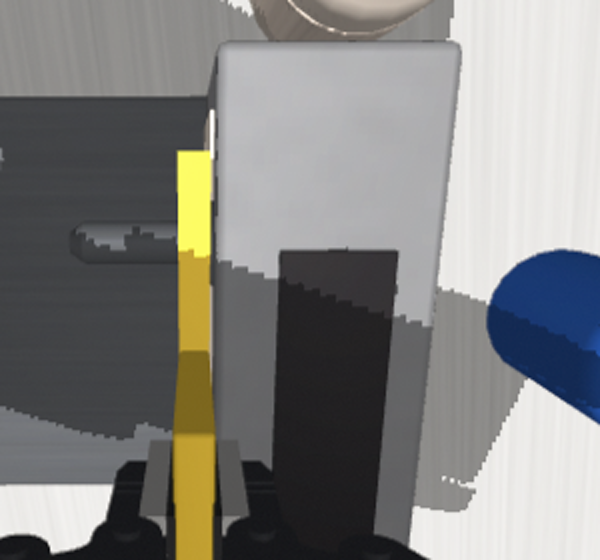

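carry_out(grip=[0, 0, 0, 0, 0, 0, 0, 0, 0, 0], offset=[[0.0015, -0.0002, 0], [0.0015, -0.0002, 0], [0.001, 0, 0], [0.001, 0, 0], [0, 0, -0.002], [0, 0, -0.0015], [0.0005, 0, 0], [0, 0, 0], [0, 0, 0], [0, 0, 0]], angular=[[0, 0, 0], [0, 0, 0], [0, 0, 0], [0, 0, 0], [0, 0, 0], [0, 0, 0], [0, 0, 0], [0, 0, 0], [0, 0, 0], [0, 0, 0]])

```text
clock: 22.65
ee_pos: [580.2, -148.7, 162.8]
eef_rot: [-179.4, 0.0, 83.7]
force: [-4.0, 0.4, -0.7]
opening: 7.0
```

```bash
python3 -c "
from h import *
c=snap('wrist','w19')
cv2.imwrite('pics/w19c.png',cv2.resize(c['frame'][20:300,220:520],None,fx=2,fy=2,interpolation=2))
need([580.3,-149.1,163.4],83.7)"
```

```text
pos [ 580.2 -148.7  162.8] rot [-1.7942e+02  1.0000e-02  8.3680e+01] d [ 0.1 -0.4  0.6] turn [-0.05 -0.58  0.02] F [-2.3 -0.9 -0.8] open 6.8 t 22.7
```

View pics/w19c.png

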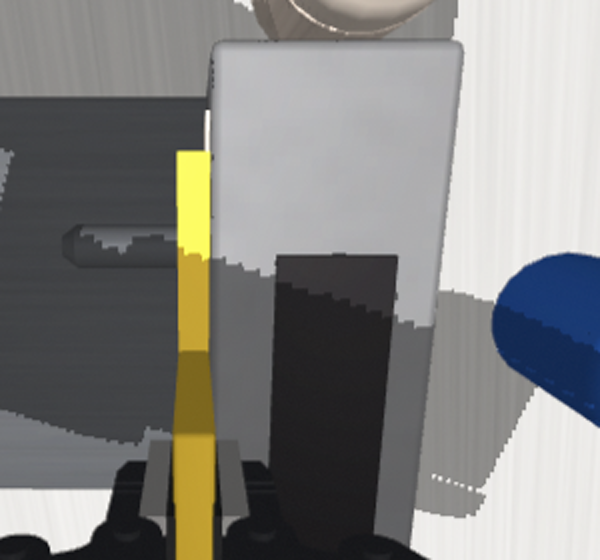

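carry_out(grip=[0.15, 0.3, 0.35, 0.35, 0.35, 0.35, 0.35, 0.35, 0.35, 0.35], offset=[[0, 0, 0], [0, 0, 0], [0, 0, 0], [0, 0, 0], [0, 0, 0.03], [0, 0, 0.05], [0, 0, 0.05], [0, 0, 0.05], [0, 0, 0], [0, 0, 0]], angular=[[0, 0, 0], [0, 0, 0], [0, 0, 0], [0, 0, 0], [0, 0, 0], [0, 0, 0], [0, 0, 0], [0, 0, 0], [0, 0, 0], [0, 0, 0]])

```text
clock: 23.95
ee_pos: [584.8, -149.4, 349.6]
eef_rot: [179.8, 0.1, 83.6]
force: [-0.4, 0.2, -0.9]
opening: 29.8
```

```bash
python3 -c "
from h import *
c=snap('wrist','w20');d=snap('side','s20')
cv2.imwrite('pics/w20c.png',c['frame'])
cv2.imwrite('pics/s20c.png',cv2.resize(d['frame'][190:310,320:450],None,fx=4.6,fy=4.6,interpolation=2))
need([532.6,-341.9,250],83.7)"
```

```text
pos [ 585.  -149.4  349.3] rot [1.7984e+02 8.0000e-02 8.3630e+01] d [ -52.4 -192.5  -99.3] turn [0.09 0.15 0.07] F [-0.3  0.2 -0.2] open 30.1 t 24.05
```

View pics/w20c.png

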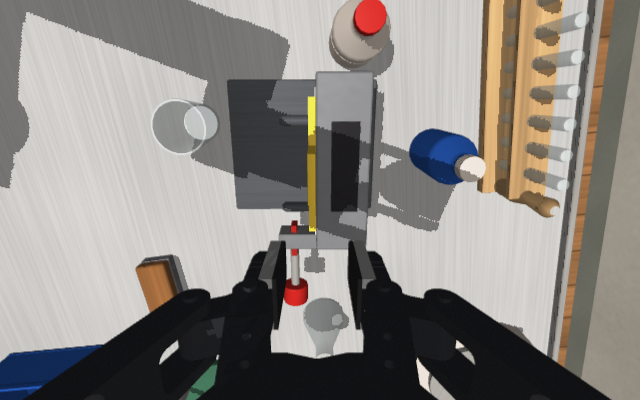

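View pics/s20c.png

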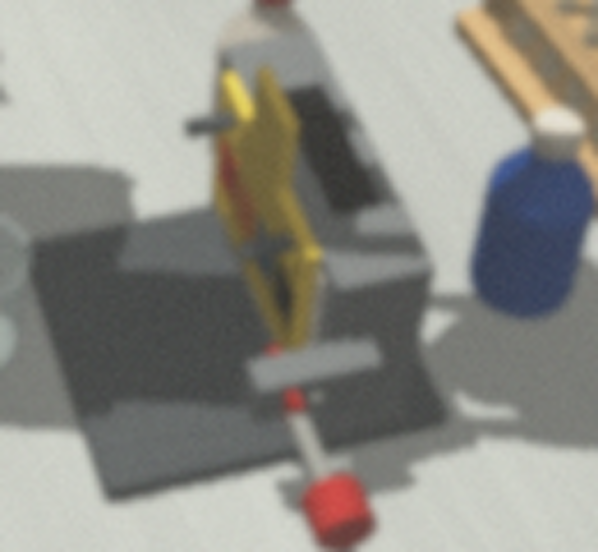

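carry_out(grip=[0.7, 0.7, 0.7, 0.7, 0.7, 0.7, 0.7, 0.7, 0.7, 0.7], offset=[[-0.01, -0.03, 0], [-0.015, -0.045, 0], [-0.015, -0.045, 0], [-0.012, -0.045, 0], [0, -0.022, 0], [0, 0, -0.04], [0, 0, -0.05], [0, 0, -0.05], [0, 0, -0.03], [0, 0, 0]], angular=[[0, 0, 0], [0, 0, 0], [0, 0, 0], [0, 0, 0], [0, 0, 0], [0, 0, 0], [0, 0, 0], [0, 0, 0], [0, 0, 0], [0, 0, 0]])

```text
clock: 25.3
ee_pos: [529.3, -335.4, 161.2]
eef_rot: [-179.2, -0.8, 83.8]
force: [0.7, -0.6, -0.8]
opening: 59.4
```

```bash
python3 -c "
from h import *
c=snap('wrist','w21')
need([532.6,-341.9,62.8],84)"
```

```text
pos [ 530.2 -336.2  162.7] rot [-179.37   -0.68   83.81] d [  2.4  -5.7 -99.9] turn [-0.75 -0.55  0.19] F [-0.4 -0.8 -0.1] open 59.7 t 25.35
```

View pics/w21.png

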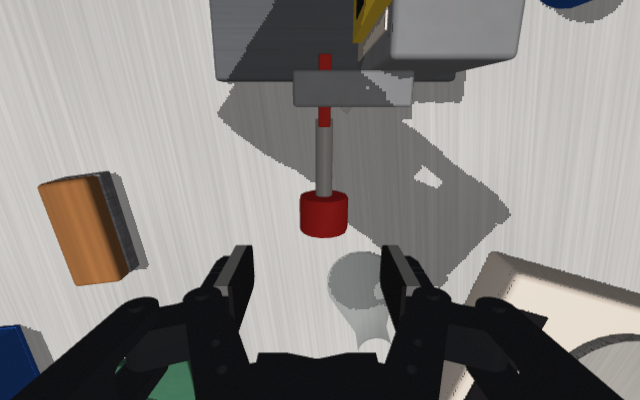

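carry_out(grip=[0.7, 0.7, 0.7, 0.7, 0.7, 0.2, 0.2, 0.2, 0.2, 0.2], offset=[[0.0025, -0.005, 0], [0, 0, -0.03], [0, 0, -0.035], [0, 0, -0.025], [0, 0, -0.006], [0, 0, 0], [0, 0, 0], [0, 0, 0], [0, 0, 0], [0, 0, 0]], angular=[[-0.7, -0.5, 0.2], [0, 0, 0], [0, 0, 0], [0, 0, 0], [0, 0, 0], [0, 0, 0], [0, 0, 0], [0, 0, 0], [0, 0, 0], [0, 0, 0]], newtons=50)

```text
clock: 26.6
ee_pos: [532.2, -346.5, 78.4]
eef_rot: [179.9, 0.8, 84.4]
force: [-1.1, -0.3, -6.4]
opening: 31.8
```

```bash
python3 -c "
from h import *
c=snap('wrist','w22')
need([535.9,-312.7,62.8],84)"
```

```text
pos [ 532.2 -346.5   78.4] rot [179.94   0.78  84.41] d [  3.7  33.8 -15.6] turn [ 0.79 -0.02 -0.41] F [-0.2 -0.9 -6.9] open 32.0 t 26.65
```

View pics/w22.png

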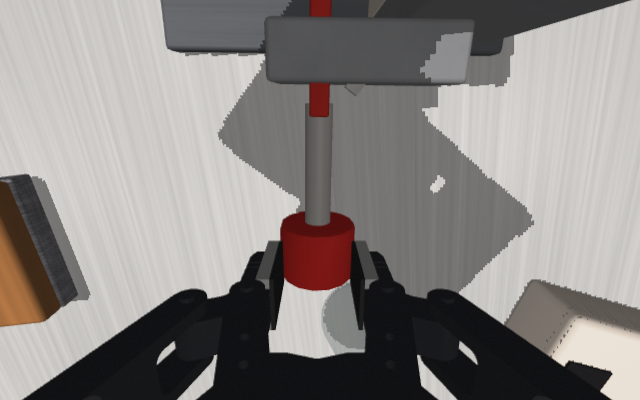

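carry_out(grip=[0.7, 0.7, 0.7, 0.7, 0.7, 0.7, 0.2, 0.2, 0.2, 0.2], offset=[[0, 0, 0], [0, 0, 0], [0, 0.004, 0], [0, 0, -0.01], [0, 0, -0.008], [0, 0, 0], [0, 0, 0], [0, 0, 0], [0, 0, 0], [0, 0, 0]], angular=[[0, 0, 0], [0, 0, 0], [0.7, 0, -0.4], [0, 0, 0], [0, 0, 0], [0, 0, 0], [0, 0, 0], [0, 0, 0], [0, 0, 0], [0, 0, 0]], newtons=50)

```text
clock: 27.9
ee_pos: [532.5, -343.7, 63.5]
eef_rot: [179.9, 0.2, 84.0]
force: [0.3, -0.1, -0.7]
opening: 34.1
```

```bash
python3 -c "
from h import *
need([535.9,-312.7,62.8],84)"
```

```text
pos [ 532.5 -343.7   63.5] rot [179.92   0.23  84.01] d [ 3.4 31.  -0.7] turn [ 0.24  0.05 -0.01] F [ 0.3 -0.1 -0.7] open 34.1 t 27.9
```

Good grip on the knob. Next I'll push it home along the panel's +y.

carry_out(grip=[0.2, 0.2, 0.2, 0.2, 0.2, 0.2, 0.2, 0.2, 0.2, 0.2], offset=[[0.0005, 0.005, 0], [0.0006, 0.005, 0], [0.0005, 0.005, 0], [0.0006, 0.005, 0], [0.0005, 0.005, 0], [0.0006, 0.005, 0], [0.0005, 0.005, 0], [0.0003, 0.003, 0], [0.0003, 0.002, 0], [0, 0, 0]], angular=[[0, 0, 0], [0, 0, 0], [0, 0, 0], [0, 0, 0], [0, 0, 0], [0, 0, 0], [0, 0, 0], [0, 0, 0], [0, 0, 0], [0, 0, 0]], newtons=60)

```text
clock: 29.15
ee_pos: [535.7, -314.7, 63.6]
eef_rot: [179.9, 1.5, 84.1]
force: [-0.2, 1.7, 1.2]
opening: 34.2
```

```bash
python3 -c "
from h import *
c=snap('wrist','w23')
need([535.9,-312.7,62.8],84)"
```

```text
pos [ 535.8 -314.7   63.7] rot [179.86   1.55  84.15] d [ 0.1  2.  -0.9] turn [ 1.55 -0.02 -0.15] F [-2.2 -1.2 -0.8] open 34.1 t 29.2
```

View pics/w23.png

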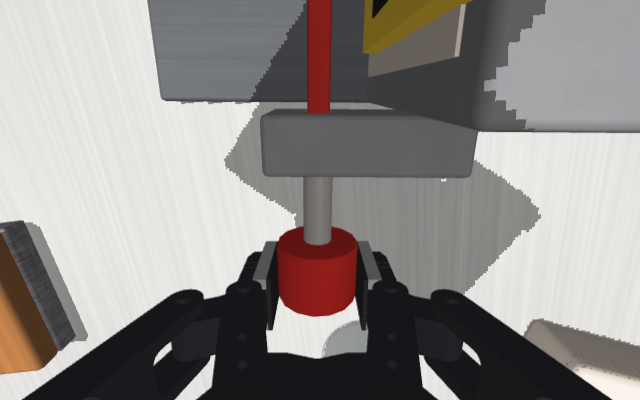

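carry_out(grip=[0.2, 0.2, 0.2, 0.2, 0.7, 0.7, 0.7, 0.7, 0.7, 0.7], offset=[[0, 0.003, 0], [0, 0.003, 0], [0, 0.003, 0], [0, 0, 0], [0, 0, 0], [0, 0, 0], [0, 0, 0.02], [0, 0, 0.05], [0, 0, 0.05], [0, 0, 0.05]], angular=[[0, 0, 0], [0, 0, 0], [0, 0, 0], [0, 0, 0], [0, 0, 0], [0, 0, 0], [0, 0, 0], [0, 0, 0], [0, 0, 0], [0, 0, 0]])

```text
clock: 30.45
ee_pos: [534.4, -309.8, 233.2]
eef_rot: [-179.9, 2.1, 84.5]
force: [0.8, -0.1, -0.3]
opening: 59.9
```

carry_out(grip=[0.7, 0.7, 0.7, 0.7, 0.7, 0.7, 0.7, 0.7, 0.7, 0.7], offset=[[0, 0, 0.05], [0, 0, 0.05], [0, 0.03, 0.02], [0, 0.05, 0], [0, 0.05, 0], [0, 0.03, 0], [0, 0, 0], [0, 0, 0], [0, 0, 0], [0, 0, 0]], angular=[[0.7, 0, 0], [0.7, 0, 0], [0, 0, 0], [0, 0, 0], [0, 0, 0], [0, 0, 0], [0, 0, 0], [0, 0, 0], [0, 0, 0], [0, 0, 0]])

```text
clock: 31.7
ee_pos: [537.1, -145.2, 364.8]
eef_rot: [179.3, 1.1, 84.8]
force: [-0.3, -0.4, -0.3]
opening: 59.7
```

```bash
python3 -c "
from h import *
c=snap('wrist','w24');d=snap('side','s24')
cv2.imwrite('pics/w24c.png',cv2.resize(c['frame'][60:320,230:430],None,fx=2.3,fy=2.3,interpolation=2))
cv2.imwrite('pics/s24c.png',cv2.resize(d['frame'][170:310,300:450],None,fx=4.2,fy=4.2,interpolation=2))
need([535.9,-312.7,62.8],84)"
```

```text
pos [ 537.1 -145.1  364.8] rot [179.29   1.11  84.77] d [  -1.2 -167.6 -302. ] turn [ 1.17  0.6  -0.78] F [ 1.5 -0.8 -0.1] open 59.8 t 31.8
```

View pics/w24c.png

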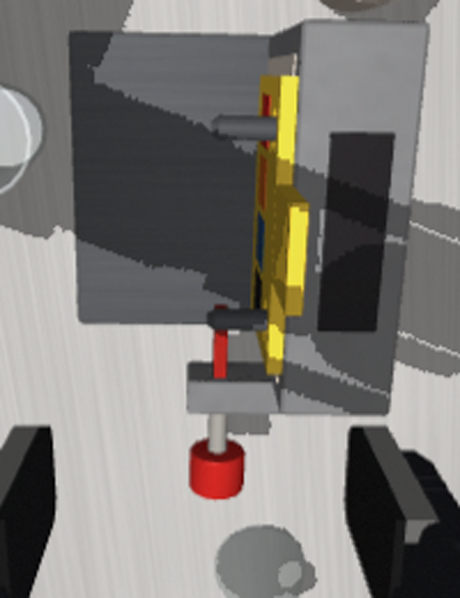

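View pics/s24c.png

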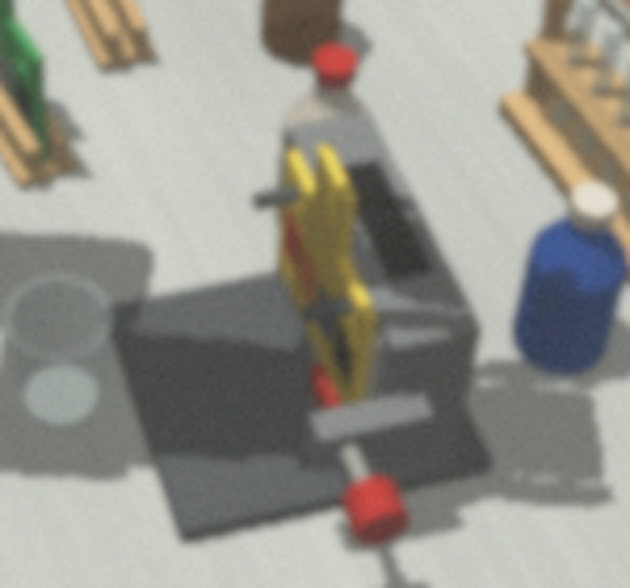

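```bash
python3 - <<'E'
from h import *
c=load('w24'); f=lambda u,v,z: onz(c,230+u/2.3-.3,60+v/2.3-.3,z).round(1)
print('knob outer',f(216,498,118)); print('bar',f(221,312,111))
L,R=f(289,76,165.5),f(274,374,165.5);print('chart top ends',L,R)
tl,tr=f(298,204,220.5),f(294,313,220.5);print('tab',tl,tr)
o=np.array([584.3,-149.5]);a=np.radians(-6.3)
for p in(L,R,tl,tr):
    d=p[:2]-o;print(np.round([d[0]*np.cos(a)+d[1]*np.sin(a),-d[0]*np.sin(a)+d[1]*np.cos(a)],1))
t=snap('top','t24');t0=load('top0')
D=cv2.absdiff(t['frame'],t0['frame']).max(2);cv2.imwrite('pics/t24d.png',np.hstack([t['frame'][50:300,100:500],cv2.cvtColor(D,8)[50:300,100:500]]))
E
```

```text
knob outer [ 533.6 -324.1  118. ]
bar [ 547.  -204.2  111. ]
chart top ends [587.3 -74.9 165.5] [ 571.3 -223.4  165.5]
tab [ 581.4 -125.   220.5] [ 577.3 -172.4  220.5]
[-5.2 74.5]
[ -4.8 -74.9]
[-5.6 24. ]
[ -4.4 -23.5]
```

View pics/t24d.png

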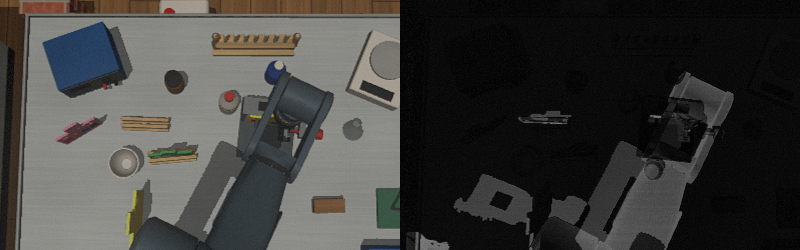

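```bash
python3 -c "
from station import robot
print(robot.close_job())"
```

```text
the job is handed in; nothing more can be done
None
```

The small yellow chart is hung on both pegs, patches facing out, and the red knob is pushed home again with its keeper bar locking the chart in. I handed the job in at about 32 s with the gripper open and clear of everything.

I pulled the knob out about 29 mm, and after release it stayed out. I carried the chart from its stand onto the pegs and pressed it flat, with about 2–4 N of contact. Then I let go, regripped the knob and pushed it home.

**Chart check:** the last pictures put the chart's mid-plane 4.4–5.6 mm ahead of the panel front (4 mm is ideal). Its ends are at ±75 mm, and both pegs show through the holes.

**Knob check:** the knob's outer end and the keeper bar's tip are within about 2–3 mm of their starting home positions, and the bar lies across the chart's right edge.

**Rest of the scene:** in the top view, nothing I could see has moved except the chart. The arm hid the area around the panel in that view, so I did not check the blue bottle or beaker that way. They looked undisturbed in the other views.

**Misses along the way:** the first grip on the knob, and the first regrip before the push home, landed too high on it. I opened, went lower and gripped again each time. The fingertips sat about 20 mm higher than the reported tool point suggested, so I set the grip depths from the pictures.

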